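# Tip the drilled weld coupon out of its nest

### The job

Two steel plates sit flush in tipping nests on the welding bench. Take out the one with the round hole: push the end by the notch in its nest's wall all the way down so that the other end tips up, then pick the plate up by the raised end and lay it flat in the middle of the concrete cooling slab, without dropping it. Leave the solid plate seated in its nest.

Things in the scene. Friction and masses are not known exactly. Their poses are not given: they have to be found in the camera images.
- drilled_plate: Bare steel plate 110 x 50 x 8 mm (x, y, z) with a 24 mm round hole through its middle, 0.2 to 0.45 kg. Origin at the centre of its underside, z out of its top; it starts centred in its nest, top level with the rim, its -x end at the nest's notch. Once tipped, its +x end stands some 20 mm up: grip its long sides (50 mm apart) about 40 mm from the middle, above the lips.
- nest_a: Fixed grey block around the drilled plate, 144 x 82 x 45 mm high, origin under its centre, pocket 116 x 54 mm. Its -x end wall has a notch 34 mm wide. The plate lies on a rocker hinged along y at 32 mm height: about 7 N down on the plate 37 mm from its middle towards the notch turns it 26 degrees (17 mm down) to a stop. It is stiff, stays where left; the other end cannot go down.
- solid_plate: The other plate, the same 110 x 50 x 8 mm steel without a hole, in an equal nest elsewhere on the bench (same axes and origin). To be left seated.
- slab: Fixed square concrete slab 180 x 180 mm, 25 mm thick, lying on the bench; origin at the centre of its underside, edges along x and y.
Mind the look-alikes: they are no part of the job. Leave any red look-alike of the drilled_plate alone. What is shaped like the solid_plate but purple is not meant.

How it is judged:
By the outcome, as a careful person would: the job done as asked, in the order asked, and still so for the second after the job is handed in, with the robot touching nothing.
It also fails if it takes over 48 s, if anything falls off the work surface, if the arm or the gripper's body presses on something with over 40 N, if the wrist force passes 120 N, or if a joint passes its speed limit or range.

### The arm

A 7-joint arm with a two-finger parallel gripper is mounted at the origin on the work surface. World frame = base frame: x ahead of the robot, y to its left, z up, the work surface at z = 0. Lengths are in mm, angles in rad, forces in N, time in s.
With the tool pointing down it reaches from about 425 to 825 mm from the base axis. Payload 3.6 kg.
Tool frame: the origin (TCP) lies at the very end of the fingers, on their centre line; the grasp point (between the pads) lies 19 mm behind it; z points along the fingers, y is the direction in which the jaws open and shut (so a half turn about z gives the same grasp; the last joint's range is limited). The gripper opens to 85 mm and grips with 20 to 120 N. Pads are 22 mm wide; open, the fingers measure 114 mm over their backs; the gripper's body (76 mm by 85 mm) begins 54 mm behind the grasp point. The pads swing forward as they close: fully open they stand 13 mm farther back than shut.
Start: joints at [1.202, 0.615, -0.013, 1.423, 0.008, 1.103, -0.04], TCP at [218.492, -612.147, 231.297] pointing down, gripper open.
Joint ranges: [-3.12, 3.12], [-0.3, 2.06], [-1.34, 1.32], [0.26, 2.42], [-1.36, 4.5], [0.01, 1.98], [-2.84, 2.84]. Speed limits (rad/s): [2.79, 2.79, 3.14, 3.14, 3.14, 3.14, 3.14].

### API

Orientations are given as a rotation vector (axis times angle).
In Python, from plant import arm gives the robot as it stands. The module is installed in compiled form; this text tells all that it offers.
- The arm moves only by the tool apply_moves, never from a script. Its argument "increments" is a list of rows, each an object of numbers: "wx", "wy", "wz": the turn, a rotation vector about the tool's x, y, z in degrees; "tx", "ty", "tz": the shift along the tool's x, y, z in mm; "jaw": the opening in per cent of the stroke, from 0 (shut) to 100 (fully open). In form: [{"wx": .., "wy": .., "wz": .., "tx": .., "ty": .., "tz": .., "jaw": ..}, ...]. A call has exactly 8 rows; each row is the pose to reach, as a shift and turn from the pose commanded when the call began, along the tool's axes at that moment; what a row does not reach only later rows make up. A row lasts 1/12 s, in which the tool goes at most 41.7 mm and 7.16 degrees, less where a joint would pass 70% of its speed; a pose out of reach is approached as far as the arm can. A call with a gripper value outside its range is refused whole. The fingers move at their own pace and stop on an object; "force" is the grip in N (left out, the last holds). Time passes only in rows, so rows that repeat a pose let the fingers close, or fill a call up. It gives the time, the measured TCP pose, the force and the opening at its end, in the units of the state.
- arm.read_state(): the state, without advancing time (a new reading comes with each control period).
- arm.capture(name): name is "side" or "top" or "wrist"; returns a dict with "frame" (400x640x3 uint8, red, green, blue), "fovy" (degrees; the focal length in pixels is half the picture's height over the tangent of half this angle, whatever the lens; pixels are square), "cx", "cy" (the principal point, pixels), "view" (4x4, takes a point from world to camera coordinates). Camera axes: x right, y up, looking along -z (the intrinsics and any distortion apply to the point x, -y, -z); pixel columns grow to the right and rows downward; lengths in mm; the calibration is good to about 2 mm. A picture is of the moment at which its call begins. There is no depth.
- arm.hand_in(): hands the job in, once; it reports no verdict.
The state is a dict: "time_s": time; "joint_positions": joint angles; "joint_vel": joint speeds; "tau": joint torques, N m; "ee_pos": TCP position; "eef_rot": TCP orientation; "ft_force": force on the tool from outside, world axes, zero at the start; "wrist_torque": the same for the moment, N m; "gripper_width": finger opening in mm.
Only numpy, scipy, OpenCV 4.12 (cv2) and the standard library are available. Lean on these libraries where they do the work, as an engineer would, in place of code of your own. Each camera call takes 0.05 s, during which the arm holds its last target. There are 200 camera calls.

## Working session

There is one attempt and no reset: what is moved stays moved. The work goes in short steps, Python scripts to look and compute and a tool call to move; the robot and the scene stay as the last step left them, time stands still between calls to the robot, and variables do not carry over. Pictures are saved under pics/ and viewed, about 8 in all and at most 12, crops included, and the job is handed in when it is done.

Besides the shell and the picture viewer there is one more tool, called as a command line: name --argument value ..., lists and objects as JSON in quotes. apply_moves: Moves the arm, as the interface text tells. Its arguments: {"type":"object","properties":{"increments":{"type":"array","items":{"type":"object","properties":{"wx":{"type":"number"},"wy":{"type":"number"},"wz":{"type":"number"},"tx":{"type":"number"},"ty":{"type":"number"},"tz":{"type":"number"},"jaw":{"type":"number"}}}},"force":{"type":"number"}},"required":["increments"]}

```bash
mkdir -p pics
cat > h.py <<'E'
import numpy as np, cv2
from plant import arm
def cap(n,f=None):
    c=arm.capture(n)
    if f: cv2.imwrite('pics/'+f,c['frame'][:,:,::-1])
    return c
def foc(c): return c['frame'].shape[0]/2/np.tan(np.radians(c['fovy'])/2)
def ray(c,uv,z):
    V=np.array(c['view']);R=V[:3,:3];o=-R.T@V[:3,3];f=foc(c)
    d=R.T@np.array([(uv[0]-c['cx'])/f,-(uv[1]-c['cy'])/f,-1.]);return o+d*(z-o[2])/d[2]
def proj(c,p):
    V=np.array(c['view']);q=V[:3,:3]@np.array(p)+V[:3,3];f=foc(c)
    return np.array([c['cx']+f*q[0]/-q[2],c['cy']+f*q[1]/q[2]])
E
python3 - <<'E'
from h import *
ims=[]
for n in ['top','side','wrist']:
    c=cap(n,n+'0.png'); print(n,[k for k in c],c['fovy'],c['cx'],c['cy'],np.round(c['view'],3).tolist(),{k:v for k,v in c.items() if k not in('frame','view')})
print(arm.read_state())
E
```

```text
top ['frame', 'fovy', 'cx', 'cy', 'view'] 44.177245164959785 318.22297725330355 197.6652512747091 [[0.008, -1.0, -0.006, 35.463], [0.987, 0.007, 0.16, -474.859], [-0.16, -0.007, 0.987, -981.853], [0.0, 0.0, 0.0, 1.0]] {'fovy': 44.177245164959785, 'cx': 318.22297725330355, 'cy': 197.6652512747091}
side ['frame', 'fovy', 'cx', 'cy', 'view'] 51.48424042533232 321.1883104405797 200.6748595153866 [[-0.912, -0.409, -0.026, 439.016], [0.191, -0.481, 0.856, -110.437], [-0.363, 0.775, 0.517, -715.225], [0.0, 0.0, 0.0, 1.0]] {'fovy': 51.48424042533232, 'cx': 321.1883104405797, 'cy': 200.6748595153866}
wrist ['frame', 'fovy', 'cx', 'cy', 'view'] 64.6299334040047 320.98402822565754 200.4647850834618 [[0.338, -0.941, -0.003, -648.989], [0.907, 0.327, -0.266, 36.047], [0.252, 0.087, 0.964, -379.414], [0.0, 0.0, 0.0, 1.0]] {'fovy': 64.6299334040047, 'cx': 320.98402822565754, 'cy': 200.4647850834618}
{'time_s': 0.15, 'joint_positions': array([ 1.20148552,  0.61566806, -0.01260334,  1.42454784,  0.00807921,
        1.10341262, -0.04040523]), 'joint_vel': array([ 0.00141481, -0.00408886,  0.00125153, -0.00492741,  0.00034148,
       -0.00048052,  0.00098746]), 'tau': array([ 8.10118472e-04, -4.69660199e+01,  2.59552700e-01, -1.71251178e+01,
        1.00113600e-02,  7.06183986e-03,  1.11109490e-06]), 'ee_pos': array([ 218.30032203, -611.61355096,  230.4174949 ]), 'eef_rot': array([-3.09361814e+00, -5.35579317e-01,  5.43284418e-04]), 'ft_force': array([ 0.24156952, -0.06311516,  0.34969866]), 'wrist_torque': array([0.08843065, 0.00271363, 0.01887622]), 'gripper_width': 85.3429888022359}
```

View pics/top0.png

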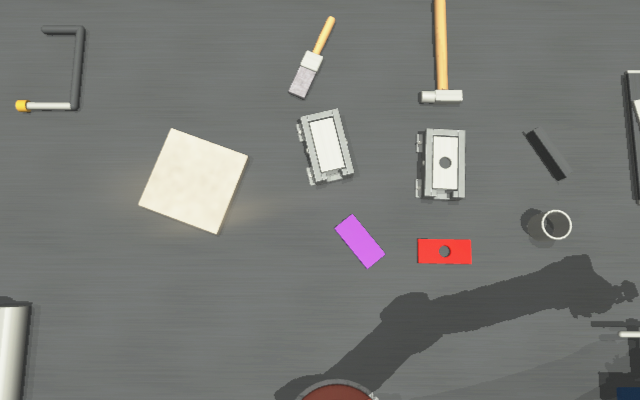

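View pics/side0.png

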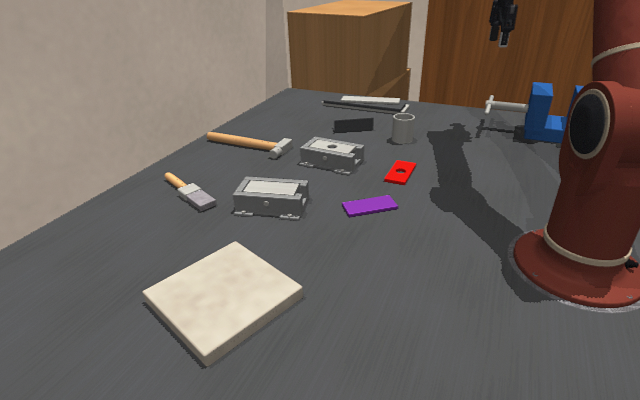

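The top view shows the drilled plate at about (446,163) with its nest's long axis near world x, the slab at (193,182), and the solid plate at (326,145). The side view shows the notch of the drilled nest at about (355,152). Next I measure these and zoom in on the notch.

Run:
```python
from h import *
t=cap('top');s=cap('side')
def blob(c,roi,z,lo=200):
    x0,y0,x1,y1=roi;g=c['frame'][y0:y1,x0:x1].min(2)
    m=(g>lo).astype(np.uint8)
    cs,_=cv2.findContours(m,cv2.RETR_EXTERNAL,cv2.CHAIN_APPROX_NONE)
    k=max(cs,key=cv2.contourArea).reshape(-1,2)+[x0,y0]
    w=np.array([ray(c,p,z)[:2] for p in k]).astype(np.float32)
    r=cv2.minAreaRect(w);b=cv2.boxPoints(r);print('rect',r,len(k),'\n',b.round(1).tolist());return r
for lo in(170,200,220): blob(t,(425,120,475,205),45,lo)
blob(t,(300,105,355,190),45)
blob(t,(120,110,265,245),25,150)
# hole
g=t['frame'][140:185,425:465].min(2)
m=(g<120).astype(np.uint8);cs,_=cv2.findContours(m,cv2.RETR_EXTERNAL,cv2.CHAIN_APPROX_NONE)
for k in cs:
    if 40<cv2.contourArea(k)<300: q=k.reshape(-1,2).mean(0)+[425,140];print('hole',q,ray(t,q,45),cv2.contourArea(k))
# slab from side
g=s['frame'].min(2);m=((g>150)).astype(np.uint8)[220:370,120:320]
cs,_=cv2.findContours(m,cv2.RETR_EXTERNAL,cv2.CHAIN_APPROX_NONE);k=max(cs,key=cv2.contourArea).reshape(-1,2)+[120,220]
a=cv2.approxPolyDP(k,6,True).reshape(-1,2);print([(p.tolist(),ray(s,p,25)[:2].round(1).tolist()) for p in a])
A=cv2.resize(t['frame'][115:210,405:485],None,fx=5,fy=5,interpolation=3);B=cv2.resize(s['frame'][125:180,290:375],None,fx=5,fy=5,interpolation=3)
o=np.zeros((480,800,3),np.uint8);A=A[:480];B=cv2.resize(B,(400,259));o[:A.shape[0],:400]=A;o[:259,400:]=B
cv2.imwrite('pics/z1.png',o[:,:,::-1])
```

```text
rect ((550.4181518554688, -223.60455322265625), (50.00740432739258, 110.19454193115234), 87.88947296142578) 147 
 [[494.3999938964844, -246.60000610351562], [604.5999755859375, -250.60000610351562], [606.4000244140625, -200.60000610351562], [496.29998779296875, -196.60000610351562]]
rect ((550.241943359375, -223.604248046875), (48.43425369262695, 108.90055847167969), 86.6416244506836) 146 
 [[494.5, -244.60000610351562], [603.2000122070312, -251.0], [606.0, -202.60000610351562], [497.29998779296875, -196.1999969482422]]
rect ((550.2626342773438, -222.86012268066406), (47.34053421020508, 108.39353942871094), 87.907958984375) 144 
 [[495.20001220703125, -244.5], [603.5999755859375, -248.5], [605.2999877929688, -201.1999969482422], [497.0, -197.1999969482422]]
rect ((587.3881225585938, 22.496980667114258), (108.70555877685547, 48.60396194458008), 13.725873947143555) 140 
 [[528.7999877929688, 33.20000076293945], [540.4000244140625, -14.0], [646.0, 11.800000190734863], [634.4000244140625, 59.0]]
rect ((513.5010986328125, 304.2820129394531), (179.83737182617188, 178.69992065429688), 70.11427307128906) 307 
 [[398.8999938964844, 250.10000610351562], [566.9000244140625, 189.3000030517578], [628.0999755859375, 358.3999938964844], [460.1000061035156, 419.20001220703125]]
[([301, 286], [401.7, 253.3]), ([235, 241], [566.5, 193.4]), ([143, 292], [624.7, 360.6]), ([205, 355], [459.9, 418.8])]
```

View pics/z1.png

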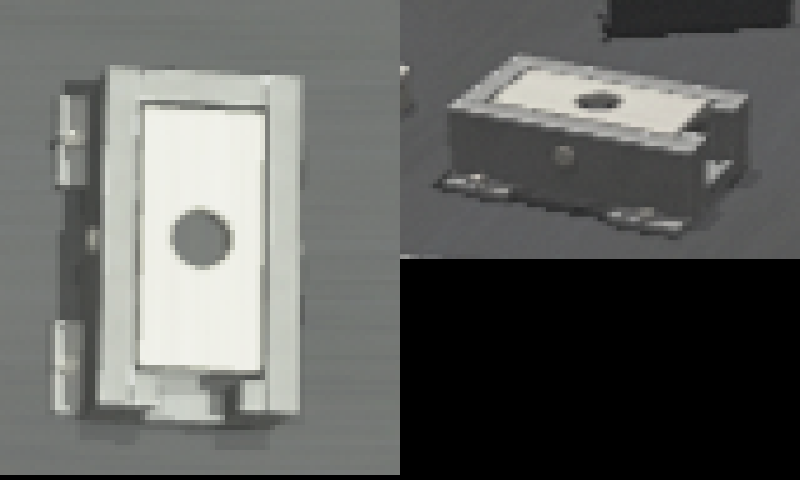

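The zoom shows the notch on the end nearer the robot (bottom of the top view, world −x), so the plate's +x points to world +x with a yaw of about −2°. The sizes check out: plate 110×50 mm, slab 180×179 mm. Next I write a helper that turns a target pose into tool-frame increments.

```bash
cat >> h.py <<'E'
from scipy.spatial.transform import Rotation as Rn
def inc(p,yaw,tilt=0,show=True):
    """tool x at yaw (deg), tool down; tilt = turn of the tool about its own y (deg)"""
    s=arm.read_state();R=Rn.from_rotvec(s['eef_rot'])
    c,n=np.cos(np.radians(yaw)),np.sin(np.radians(yaw))
    T=Rn.from_matrix(np.array([[c,n,0],[n,-c,0],[0,0,-1]]))*Rn.from_euler('y',tilt,degrees=True)
    t=R.inv().apply(np.array(p)-s['ee_pos']);w=np.degrees((R.inv()*T).as_rotvec())
    print('t',s['time_s'],'pos',s['ee_pos'].round(1),'F',s['ft_force'].round(1),'w',round(s['gripper_width'],1),'j',s['joint_positions'].round(2))
    print(' shift',t.round(1),'turn',w.round(2))
E
python3 -c "
from h import *
inc([512.3,-222.2,90],-2)"
```

```text
t 0.25 pos [ 218.4 -611.8  230.8] F [ 0.4 -0.6  0.3] w 85.5 j [ 1.2   0.62 -0.01  1.42  0.01  1.1  -0.04]
 shift [ 407.8 -268.   141.1] turn [-7.000e-02  1.000e-02  2.165e+01]
```

apply_moves --increments '[{"tx":15,"ty":-10,"wz":1,"jaw":0},{"tx":45,"ty":-30,"wz":4,"jaw":0},{"tx":77,"ty":-50,"wz":7,"jaw":0},{"tx":110,"ty":-72,"wz":10,"jaw":0},{"tx":143,"ty":-94,"wz":13,"jaw":0},{"tx":176,"ty":-116,"wz":16,"jaw":0},{"tx":209,"ty":-138,"wz":19,"jaw":0},{"tx":242,"ty":-160,"wz":21.7,"jaw":0}]'

```text
schema error: expected keys wx, wy, wz, tx, ty, tz, jaw
```

```bash
python3 -c "
from h import *
inc([512.3,-222.2,90],-2)"
```

```text
t 0.25 pos [ 218.4 -611.8  230.8] F [ 0.4 -0.6  0.3] w 85.5 j [ 1.2   0.62 -0.01  1.42  0.01  1.1  -0.04]
 shift [ 407.8 -268.   141.1] turn [-7.000e-02  1.000e-02  2.165e+01]
```

Every row needs all seven keys.

apply_moves --increments '[{"wx":0,"wy":0,"wz":1,"tx":15,"ty":-10,"tz":0,"jaw":0},{"wx":0,"wy":0,"wz":4,"tx":45,"ty":-30,"tz":0,"jaw":0},{"wx":0,"wy":0,"wz":7,"tx":77,"ty":-50,"tz":0,"jaw":0},{"wx":0,"wy":0,"wz":10,"tx":110,"ty":-72,"tz":0,"jaw":0},{"wx":0,"wy":0,"wz":13,"tx":143,"ty":-94,"tz":0,"jaw":0},{"wx":0,"wy":0,"wz":16,"tx":176,"ty":-116,"tz":0,"jaw":0},{"wx":0,"wy":0,"wz":19,"tx":209,"ty":-138,"tz":0,"jaw":0},{"wx":0,"wy":0,"wz":21.7,"tx":242,"ty":-160,"tz":0,"jaw":0}]'

```text
time_s: 0.92
ee_pos: [393.5, -378.4, 231.4]
eef_rot: [-3.141, 0.061, -0.0]
ft_force: [1.0, 0.0, -0.1]
gripper_width: 0.0
```

```bash
python3 -c "
from h import *
inc([512.3,-222.2,90],-2)"
```

```text
t 0.9167 pos [ 393.5 -378.4  231.4] F [ 1.   0.  -0.1] w 0.0 j [ 0.68  0.45  0.07  1.73 -0.03  0.96 -0.85]
 shift [ 112.7 -160.6  141.4] turn [-0.   -0.01 -0.21]
```

apply_moves --increments '[{"wx":0,"wy":0,"wz":0,"tx":15,"ty":-20,"tz":10,"jaw":0},{"wx":0,"wy":0,"wz":0,"tx":33,"ty":-47,"tz":30,"jaw":0},{"wx":0,"wy":0,"wz":0,"tx":54,"ty":-77,"tz":52,"jaw":0},{"wx":0,"wy":0,"wz":0,"tx":75,"ty":-107,"tz":74,"jaw":0},{"wx":0,"wy":0,"wz":0,"tx":93,"ty":-132,"tz":96,"jaw":0},{"wx":0,"wy":0,"wz":0,"tx":106,"ty":-151,"tz":118,"jaw":0},{"wx":0,"wy":0,"wz":0,"tx":112.7,"ty":-160.6,"tz":136,"jaw":0},{"wx":0,"wy":0,"wz":0,"tx":112.7,"ty":-160.6,"tz":141,"jaw":0}]'

```text
time_s: 1.58
ee_pos: [511.8, -218.4, 87.4]
eef_rot: [-3.137, 0.045, 0.005]
ft_force: [-0.0, 0.7, -0.6]
gripper_width: 0.0
```

Run:
```python
from h import *
inc([512.3,-222.2,52],-2)
t=cap('top');s=cap('side');w=cap('wrist')
o=np.zeros((600,800,3),np.uint8)
o[:250,:400]=cv2.resize(w['frame'],(400,250));
A=cv2.resize(t['frame'][105:215,395:495],(400,440));o[:440,400:]=A
o[250:600,:400]=cv2.resize(s['frame'][95:183,280:380],(400,352))[:350]
cv2.imwrite('pics/a1.png',o[:,:,::-1])
```

```text
t 1.5833 pos [ 511.8 -218.4   87.4] F [-0.   0.7 -0.6] w 0.0 j [ 0.34  0.66  0.04  1.85 -0.05  0.64 -1.19]
 shift [ 0.7  3.9 35.4] turn [-0.27  0.21  0.36]
```

View pics/a1.png

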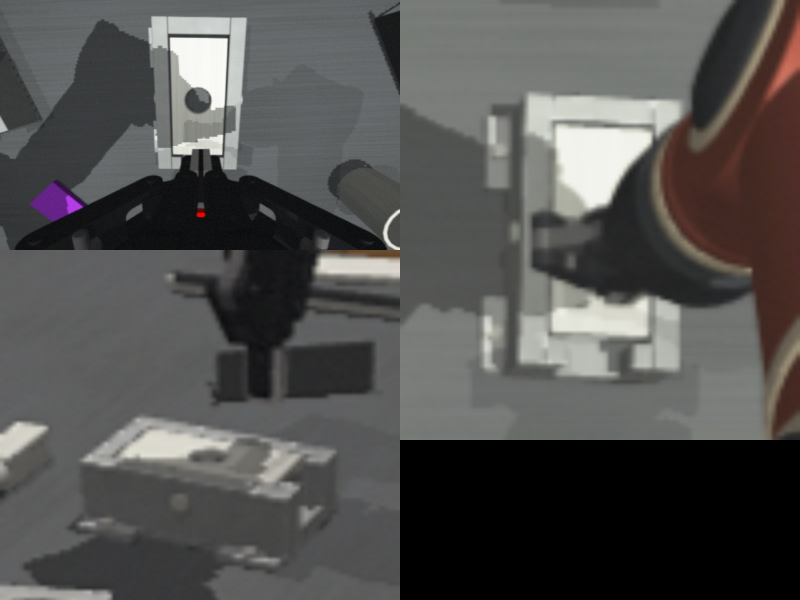

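The wrist view shows the nest straight ahead, hole at about (315,158) full-scale, and the fingertips over the notch half of the plate. I check the centre with the wrist camera now that the arm has settled.

Run:
```python
from h import *
w=cap('wrist');inc([512.3,-222.2,52],-2)
g=cv2.cvtColor(w['frame'],cv2.COLOR_RGB2GRAY)
print('hole',ray(w,(315.5,159),45))
m=(g[50:240,260:380]>150).astype(np.uint8)
# plate edges: rows profile
for r in (80,110,130):
    row=g[r,230:410].astype(int);d=[i+230 for i in range(1,len(row)-1) if row[i]<row[i-1] and row[i]<=row[i+1] and row[i]<140]
    print(r,d,[ray(w,(u,r),45)[:2].round(1).tolist() for u in d])
col=g[30:110,330].astype(int);d=[i+30 for i in range(1,79) if col[i]<col[i-1] and col[i]<=col[i+1] and col[i]<140];print('far',d,[ray(w,(330,v),45)[:2].round(1).tolist() for v in d])
```

```text
t 1.7833 pos [ 510.5 -226.    91.3] F [-0.4 -1.2  0.8] w -0.0 j [ 0.35  0.65  0.05  1.84 -0.05  0.65 -1.19]
 shift [ 1.6 -3.9 39.3] turn [ 0.11 -0.05 -0.22]
hole [ 551.58411918 -223.87268107   45.        ]
80 [232, 244, 247, 250, 255, 258, 260, 267, 361, 389, 393, 397, 402, 404, 406, 408] [[597.4, -179.0], [597.2, -185.7], [597.1, -187.4], [597.1, -189.1], [597.0, -191.9], [596.9, -193.5], [596.9, -194.7], [596.7, -198.6], [594.9, -251.1], [594.3, -266.7], [594.2, -269.0], [594.1, -271.2], [594.0, -274.0], [594.0, -275.1], [594.0, -276.2], [593.9, -277.3]]
110 [232, 235, 237, 240, 247, 249, 252, 256, 258, 260, 268, 360, 389, 395, 398, 402, 404, 407] [[581.4, -177.2], [581.3, -178.9], [581.3, -180.1], [581.2, -181.8], [581.1, -185.8], [581.0, -186.9], [581.0, -188.7], [580.9, -191.0], [580.8, -192.1], [580.8, -193.2], [580.6, -197.8], [578.7, -250.5], [578.2, -267.1], [578.0, -270.5], [578.0, -272.2], [577.9, -274.5], [577.8, -275.7], [577.8, -277.4]]
130 [232, 237, 239, 242, 248, 250, 253, 256, 260, 264, 269, 359, 388, 393, 396, 398, 402, 405, 407] [[570.2, -176.0], [570.1, -178.9], [570.1, -180.1], [570.0, -181.8], [569.9, -185.3], [569.8, -186.5], [569.8, -188.2], [569.7, -189.9], [569.6, -192.3], [569.5, -194.6], [569.4, -197.5], [567.6, -249.9], [567.0, -266.7], [566.9, -269.6], [566.8, -271.4], [566.8, -272.5], [566.7, -274.9], [566.6, -276.6], [566.6, -277.8]]
far [59] [[606.3, -234.1]]
```

apply_moves --increments '[{"wx":0,"wy":0,"wz":0,"tx":1.6,"ty":-1.3,"tz":4,"jaw":0},{"wx":0,"wy":0,"wz":0,"tx":1.6,"ty":-1.3,"tz":10,"jaw":0},{"wx":0,"wy":0,"wz":0,"tx":1.6,"ty":-1.3,"tz":17,"jaw":0},{"wx":0,"wy":0,"wz":0,"tx":1.6,"ty":-1.3,"tz":24,"jaw":0},{"wx":0,"wy":0,"wz":0,"tx":1.6,"ty":-1.3,"tz":31,"jaw":0},{"wx":0,"wy":0,"wz":0,"tx":1.6,"ty":-1.3,"tz":37,"jaw":0},{"wx":0,"wy":0,"wz":0,"tx":1.6,"ty":-1.3,"tz":40,"jaw":0},{"wx":0,"wy":0,"wz":0,"tx":1.6,"ty":-1.3,"tz":40,"jaw":0}]'

```text
time_s: 2.45
ee_pos: [512.0, -222.1, 49.2]
eef_rot: [-3.14, 0.056, 0.003]
ft_force: [-0.1, 0.5, 0.4]
gripper_width: 0.1
```

```bash
python3 -c "
from h import *
inc([512.5,-222.2,52],-2)"
```

```text
t 2.45 pos [ 512.  -222.1   49.2] F [-0.1  0.5  0.4] w 0.1 j [ 0.34  0.72  0.04  1.87 -0.05  0.56 -1.19]
 shift [ 0.5  0.1 -2.8] turn [-0.04  0.11 -0.05]
```

apply_moves --increments '[{"wx":0,"wy":0,"wz":0,"tx":0,"ty":0,"tz":3,"jaw":0},{"wx":0,"wy":0,"wz":0,"tx":0,"ty":0,"tz":6,"jaw":0},{"wx":0,"wy":0,"wz":0,"tx":0,"ty":0,"tz":8,"jaw":0},{"wx":0,"wy":0,"wz":0,"tx":0,"ty":0,"tz":10,"jaw":0},{"wx":0,"wy":0,"wz":0,"tx":0,"ty":0,"tz":12,"jaw":0},{"wx":0,"wy":0,"wz":0,"tx":0,"ty":0,"tz":14,"jaw":0},{"wx":0,"wy":0,"wz":0,"tx":0,"ty":0,"tz":16,"jaw":0},{"wx":0,"wy":0,"wz":0,"tx":0,"ty":0,"tz":16,"jaw":0}]'

```text
time_s: 3.12
ee_pos: [510.5, -222.4, 34.7]
eef_rot: [-3.14, 0.057, 0.006]
ft_force: [-4.4, 1.0, 5.4]
gripper_width: -0.1
```

Force is about 6 N, so the rocker is moving but not yet at its stop. I push on in small steps.

apply_moves --increments '[{"wx":0,"wy":0,"wz":0,"tx":0,"ty":0,"tz":1,"jaw":0},{"wx":0,"wy":0,"wz":0,"tx":0,"ty":0,"tz":1.5,"jaw":0},{"wx":0,"wy":0,"wz":0,"tx":0,"ty":0,"tz":2,"jaw":0},{"wx":0,"wy":0,"wz":0,"tx":0,"ty":0,"tz":2.5,"jaw":0},{"wx":0,"wy":0,"wz":0,"tx":0,"ty":0,"tz":3,"jaw":0},{"wx":0,"wy":0,"wz":0,"tx":0,"ty":0,"tz":3,"jaw":0},{"wx":0,"wy":0,"wz":0,"tx":0,"ty":0,"tz":3,"jaw":0},{"wx":0,"wy":0,"wz":0,"tx":0,"ty":0,"tz":3,"jaw":0}]'

```text
time_s: 3.78
ee_pos: [510.4, -222.5, 31.8]
eef_rot: [-3.14, 0.057, 0.007]
ft_force: [-4.0, 0.4, 5.9]
gripper_width: 0.3
```

apply_moves --increments '[{"wx":0,"wy":0,"wz":0,"tx":0,"ty":0,"tz":1,"jaw":0},{"wx":0,"wy":0,"wz":0,"tx":0,"ty":0,"tz":1.5,"jaw":0},{"wx":0,"wy":0,"wz":0,"tx":0,"ty":0,"tz":2,"jaw":0},{"wx":0,"wy":0,"wz":0,"tx":0,"ty":0,"tz":2.5,"jaw":0},{"wx":0,"wy":0,"wz":0,"tx":0,"ty":0,"tz":3,"jaw":0},{"wx":0,"wy":0,"wz":0,"tx":0,"ty":0,"tz":3,"jaw":0},{"wx":0,"wy":0,"wz":0,"tx":0,"ty":0,"tz":3,"jaw":0},{"wx":0,"wy":0,"wz":0,"tx":0,"ty":0,"tz":3,"jaw":0}]'

```text
time_s: 4.45
ee_pos: [510.5, -222.5, 30.5]
eef_rot: [-3.14, 0.058, 0.006]
ft_force: [-7.3, 2.1, 16.9]
gripper_width: -0.1
```

Force rose to 17 N with only 1.3 mm of the 3 mm travelled, so this looks like the stop. One more millimetre to confirm.

apply_moves --increments '[{"wx":0,"wy":0,"wz":0,"tx":0,"ty":0,"tz":0.5,"jaw":0},{"wx":0,"wy":0,"wz":0,"tx":0,"ty":0,"tz":1,"jaw":0},{"wx":0,"wy":0,"wz":0,"tx":0,"ty":0,"tz":1,"jaw":0},{"wx":0,"wy":0,"wz":0,"tx":0,"ty":0,"tz":1,"jaw":0},{"wx":0,"wy":0,"wz":0,"tx":0,"ty":0,"tz":1,"jaw":0},{"wx":0,"wy":0,"wz":0,"tx":0,"ty":0,"tz":1,"jaw":0},{"wx":0,"wy":0,"wz":0,"tx":0,"ty":0,"tz":1,"jaw":0},{"wx":0,"wy":0,"wz":0,"tx":0,"ty":0,"tz":1,"jaw":0}]'

```text
time_s: 5.12
ee_pos: [510.5, -222.5, 30.3]
eef_rot: [-3.141, 0.058, 0.005]
ft_force: [-8.2, 2.0, 22.0]
gripper_width: 0.1
```

At the stop: +1 mm commanded gave 0.2 mm of travel and 22 N. Now I retract upward and open the jaws.

apply_moves --increments '[{"wx":0,"wy":0,"wz":0,"tx":0,"ty":0,"tz":-5,"jaw":0},{"wx":0,"wy":0,"wz":0,"tx":0,"ty":0,"tz":-17,"jaw":0},{"wx":0,"wy":0,"wz":0,"tx":0,"ty":0,"tz":-32,"jaw":0},{"wx":0,"wy":0,"wz":0,"tx":0,"ty":0,"tz":-48,"jaw":30},{"wx":0,"wy":0,"wz":0,"tx":0,"ty":0,"tz":-64,"jaw":75},{"wx":0,"wy":0,"wz":0,"tx":0,"ty":0,"tz":-78,"jaw":75},{"wx":0,"wy":0,"wz":0,"tx":0,"ty":0,"tz":-88,"jaw":75},{"wx":0,"wy":0,"wz":0,"tx":0,"ty":0,"tz":-93,"jaw":75}]'

```text
time_s: 5.78
ee_pos: [513.5, -222.7, 121.8]
eef_rot: [3.14, -0.056, 0.004]
ft_force: [-0.2, -0.3, -0.8]
gripper_width: 60.7
```

Run:
```python
from h import *
w=cap('wrist');s=cap('side');w=cap('wrist');inc([512.5,-222.2,120],-2.2)
o=np.zeros((600,800,3),np.uint8)
o[:320,:400]=cv2.resize(w['frame'][0:300,130:505],(400,320))
o[:400,400:]=cv2.resize(s['frame'][90:180,285:375],(400,400))
cv2.imwrite('pics/b1.png',o[:,:,::-1]);cv2.imwrite('pics/w1.png',w['frame'][:,:,::-1]);np.save('w1.npy',w,allow_pickle=True)
cy=np.cos(np.radians(-2.2));sy=np.sin(np.radians(-2.2))
def P(sx,yy,h,th=26):
    a=np.radians(th);x=sx*np.cos(a)-h*np.sin(a);z=32+h*np.cos(a)+sx*np.sin(a)
    return [550.8+x*cy-yy*sy,-223.6+x*sy+yy*cy,z]
for yy in(25,-25):
  for h in(5,13): print(yy,h,P(55,yy,h),'side',proj(s,P(55,yy,h)).round(1),'wrist',proj(w,P(55,yy,h)).round(1))
print('hole wrist',proj(w,P(0,0,13)),'side',proj(s,P(0,0,13)))
```

```text
t 5.9333 pos [ 512.6 -222.3  120.2] F [-0.6  0.8  0.1] w 64.2 j [ 0.34  0.61  0.05  1.82 -0.04  0.71 -1.19]
 shift [-0.1 -0.1  0.2] turn [-0.01 -0.    0.15]
25 5 [np.float64(598.9666908717918), np.float64(-200.43193693448063), np.float64(60.604383304895094)] side [310.7 140.8] wrist [279.   83.6]
25 13 [np.float64(595.4623066269061), np.float64(-200.2973120713413), np.float64(67.79473567528842)] side [311.8 138.4] wrist [277.6  88.8]
-25 5 [np.float64(597.0473004174157), np.float64(-250.39508275501169), np.float64(60.604383304895094)] side [319.4 133.9] wrist [361.5  83.9]
-25 13 [np.float64(593.54291617253), np.float64(-250.26045789187236), np.float64(67.79473567528842)] side [320.6 131.6] wrist [362.8  89.2]
hole wrist [320.03111021 166.08052489] side [333.72083388 146.59124302]
```

View pics/b1.png

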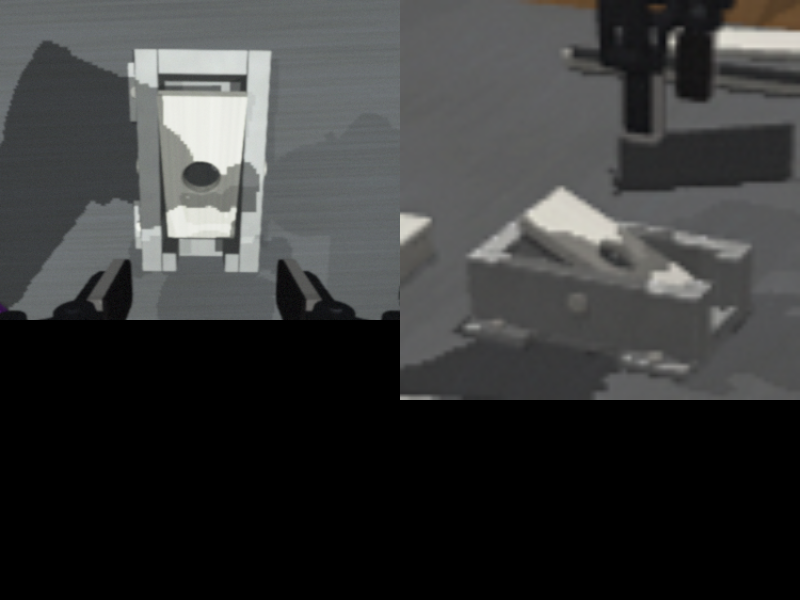

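The wrist view shows the plate tipped. Its raised top edge is at about (280,91)–(363,89), within 3 px of my prediction for 26°, and the hole is near (318,163). I'll grip square to the tilted plate at s≈42 mm, with the tool tilted 26°, so the tips won't stick out below the plate when it's laid down.

```bash
cat >> h.py <<'E'
def G(d,s=42,th=26,yaw=-2.2):
    a=np.radians(th);x=s*np.cos(a)-9*np.sin(a)+d*np.sin(a);z=32+9*np.cos(a)+s*np.sin(a)-d*np.cos(a)
    return [550.8+x*np.cos(np.radians(yaw)),-223.6+x*np.sin(np.radians(yaw)),z]
E
python3 -c "
from h import *
print(G(6.5));inc(G(-40),-2.2,26)"
```

```text
[np.float64(587.4264054416843), np.float64(-225.0070445691189), np.float64(52.65857328088917)]
t 5.9333 pos [ 512.6 -222.3  120.2] F [-0.6  0.8  0.1] w 64.2 j [ 0.34  0.61  0.05  1.82 -0.04  0.71 -1.19]
 shift [54.5 -0.1 25.8] turn [-0.04 26.    0.14]
```

apply_moves --increments '[{"wx":0,"wy":3,"wz":0,"tx":5,"ty":0,"tz":0,"jaw":75},{"wx":0,"wy":8,"wz":0,"tx":15,"ty":0,"tz":4,"jaw":75},{"wx":0,"wy":13,"wz":0,"tx":27,"ty":0,"tz":10,"jaw":75},{"wx":0,"wy":18,"wz":0,"tx":38,"ty":0,"tz":16,"jaw":75},{"wx":0,"wy":22,"wz":0,"tx":47,"ty":0,"tz":21,"jaw":75},{"wx":0,"wy":25,"wz":0,"tx":53,"ty":0,"tz":25,"jaw":75},{"wx":0,"wy":26,"wz":0.1,"tx":54.5,"ty":0,"tz":26,"jaw":75},{"wx":0,"wy":26,"wz":0.1,"tx":54.5,"ty":0,"tz":26,"jaw":75}]'

```text
time_s: 6.6
ee_pos: [564.8, -224.4, 91.9]
eef_rot: [3.057, -0.061, 0.699]
ft_force: [-0.7, -0.0, -0.1]
gripper_width: 63.6
```

Run:
```python
from h import *
inc(G(6.5),-2.2,26);w=cap('wrist');w=cap('wrist');inc(G(6.5),-2.2,26)
o=cv2.resize(w['frame'][0:320,100:540],(800,582));cv2.imwrite('pics/c1.png',o[:,:,::-1])
```

```text
t 6.6 pos [ 564.8 -224.4   91.9] F [-0.7 -0.  -0.1] w 63.6 j [ 0.61  0.64 -0.27  2.06 -0.18  0.04 -1.01]
 shift [ 3.3 -0.1 45.1] turn [-0.15  0.26 -0.12]
t 6.7 pos [ 566.6 -224.4   93.4] F [ 0.2  0.  -0.1] w 64.4 j [ 0.6   0.64 -0.27  2.06 -0.18  0.05 -1.01]
 shift [ 0.9 -0.1 45.8] turn [-0.08  0.11 -0.01]
```

View pics/c1.png

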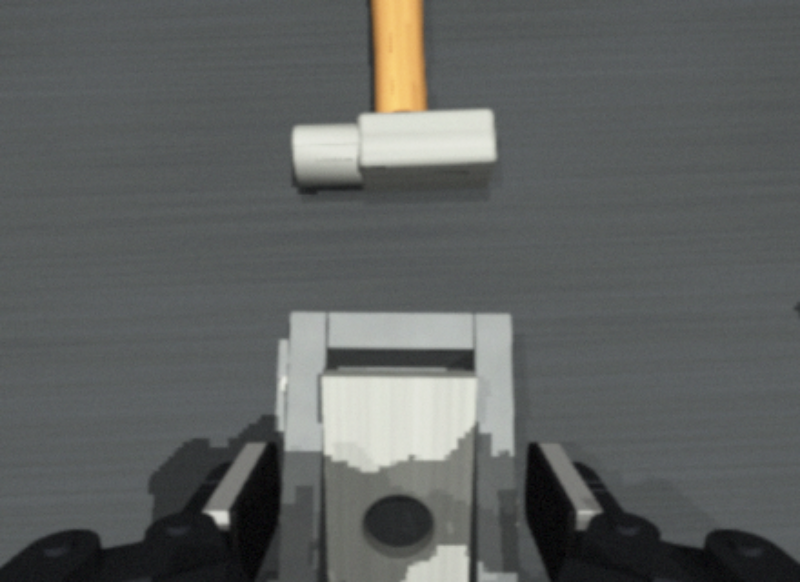

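The wrist view shows the plate centred between the fingers. However, joint 6 has dropped to 0.05 against a limit of 0.01, so a full 26° tilt is not safe lower down. I'll use about 14°, which leaves a harmless 12° offset.

Run:
```python
from h import *
a=np.radians(14);M=np.array(G(0));y=np.radians(-2.2)
D=np.array([np.sin(a)*np.cos(y),np.sin(a)*np.sin(y),-np.cos(a)])
print(M,M+5*D)
inc(M-30*D,-2.2,14);inc(M+5*D,-2.2,14)
```

```text
[ 584.57909324 -224.89766187   58.50073458] [ 585.78781114 -224.94409613   53.64925595]
t 6.7 pos [ 566.6 -224.4   93.4] F [ 0.2  0.  -0.1] w 64.4 j [ 0.6   0.64 -0.27  2.06 -0.18  0.05 -1.01]
 shift [ 7.1 -0.2  9.9] turn [ -0.08 -11.89  -0.  ]
t 6.7 pos [ 566.6 -224.4   93.4] F [ 0.2  0.  -0.1] w 64.4 j [ 0.6   0.64 -0.27  2.06 -0.18  0.05 -1.01]
 shift [-0.1 -0.1 44.2] turn [ -0.08 -11.89  -0.  ]
```

apply_moves --increments '[{"wx":0,"wy":-2,"wz":0,"tx":1,"ty":0,"tz":1,"jaw":75},{"wx":0,"wy":-5,"wz":0,"tx":3,"ty":0,"tz":4,"jaw":75},{"wx":0,"wy":-8,"wz":0,"tx":5,"ty":0,"tz":7,"jaw":75},{"wx":0,"wy":-11,"wz":0,"tx":7,"ty":0,"tz":10,"jaw":75},{"wx":0,"wy":-12,"wz":0,"tx":7,"ty":0,"tz":10,"jaw":75},{"wx":0,"wy":-12,"wz":0,"tx":7,"ty":0,"tz":10,"jaw":75},{"wx":0,"wy":-12,"wz":0,"tx":7,"ty":0,"tz":10,"jaw":75},{"wx":0,"wy":-12,"wz":0,"tx":7,"ty":0,"tz":10,"jaw":75}]'

```text
time_s: 7.37
ee_pos: [577.3, -224.6, 88.2]
eef_rot: [3.114, -0.058, 0.381]
ft_force: [0.7, -0.5, -0.9]
gripper_width: 64.2
```

Run:
```python
from h import *
inc([585.8,-224.9,53.7],-2.2,14)
```

```text
t 7.3667 pos [ 577.3 -224.6   88.2] F [ 0.7 -0.5 -0.9] w 64.2 j [ 0.4   0.66 -0.03  1.87 -0.16  0.38 -1.09]
 shift [-0.   0.  35.6] turn [-0.04  0.04  0.04]
```

apply_moves --increments '[{"wx":0,"wy":0,"wz":0,"tx":0,"ty":0,"tz":4,"jaw":75},{"wx":0,"wy":0,"wz":0,"tx":0,"ty":0,"tz":10,"jaw":75},{"wx":0,"wy":0,"wz":0,"tx":0,"ty":0,"tz":17,"jaw":75},{"wx":0,"wy":0,"wz":0,"tx":0,"ty":0,"tz":24,"jaw":75},{"wx":0,"wy":0,"wz":0,"tx":0,"ty":0,"tz":30,"jaw":75},{"wx":0,"wy":0,"wz":0,"tx":0,"ty":0,"tz":34,"jaw":75},{"wx":0,"wy":0,"wz":0,"tx":0,"ty":0,"tz":35.5,"jaw":75},{"wx":0,"wy":0,"wz":0,"tx":0,"ty":0,"tz":35.5,"jaw":75}]'

```text
time_s: 8.03
ee_pos: [586.2, -224.9, 53.2]
eef_rot: [3.114, -0.059, 0.381]
ft_force: [-0.2, -0.5, 0.3]
gripper_width: 64.1
```

Run:
```python
from h import *
w=cap('wrist');s=cap('side');inc([585.8,-224.9,53.7],-2.2,14)
o=np.zeros((600,800,3),np.uint8)
o[:320,:400]=cv2.resize(w['frame'][50:370,120:520],(400,320))
o[:400,400:]=cv2.resize(s['frame'][90:180,285:375],(400,400))
cv2.imwrite('pics/d1.png',o[:420,:,::-1])
```

```text
t 8.1333 pos [ 586.5 -225.1   54. ] F [-0.3  0.2  0.7] w 64.2 j [ 0.4   0.72 -0.04  1.87 -0.16  0.32 -1.09]
 shift [-0.7 -0.2  0.1] turn [-0.03 -0.01  0.04]
```

View pics/d1.png

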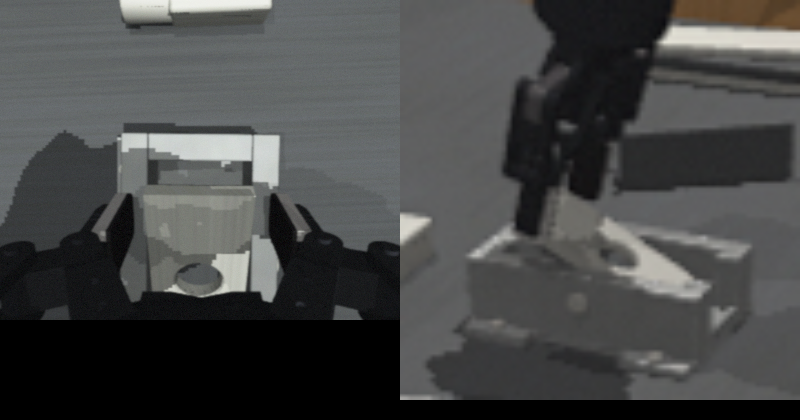

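The pictures show the fingers straddling the raised end, clear of the lips, with the plate centred (crop x 143–255 between pads at 125 and 275). Closing now.

apply_moves --increments '[{"wx":0,"wy":0,"wz":0,"tx":0,"ty":0,"tz":0,"jaw":60},{"wx":0,"wy":0,"wz":0,"tx":0,"ty":0,"tz":0,"jaw":40},{"wx":0,"wy":0,"wz":0,"tx":0,"ty":0,"tz":0,"jaw":20},{"wx":0,"wy":0,"wz":0,"tx":0,"ty":0,"tz":0,"jaw":0},{"wx":0,"wy":0,"wz":0,"tx":0,"ty":0,"tz":0,"jaw":0},{"wx":0,"wy":0,"wz":0,"tx":0,"ty":0,"tz":0,"jaw":0},{"wx":0,"wy":0,"wz":0,"tx":0,"ty":0,"tz":0,"jaw":0},{"wx":0,"wy":0,"wz":0,"tx":0,"ty":0,"tz":0,"jaw":0}]' --force 100

```text
time_s: 8.8
ee_pos: [586.7, -225.1, 54.6]
eef_rot: [3.113, -0.058, 0.384]
ft_force: [-3.1, 0.1, 5.5]
gripper_width: 46.3
```

The reported width is 46 mm against a 50 mm plate, so I lift a little and check the grip before going on.

apply_moves --increments '[{"wx":0,"wy":0,"wz":0,"tx":0.5,"ty":0,"tz":-2,"jaw":0},{"wx":0,"wy":0,"wz":0,"tx":1,"ty":0,"tz":-4,"jaw":0},{"wx":0,"wy":0,"wz":0,"tx":1.5,"ty":0,"tz":-6,"jaw":0},{"wx":0,"wy":0,"wz":0,"tx":2,"ty":0,"tz":-8,"jaw":0},{"wx":0,"wy":0,"wz":0,"tx":2.5,"ty":0,"tz":-10,"jaw":0},{"wx":0,"wy":0,"wz":0,"tx":3,"ty":0,"tz":-12,"jaw":0},{"wx":0,"wy":0,"wz":0,"tx":3,"ty":0,"tz":-12,"jaw":0},{"wx":0,"wy":0,"wz":0,"tx":3,"ty":0,"tz":-12,"jaw":0}]'

```text
time_s: 9.47
ee_pos: [586.5, -225.1, 66.5]
eef_rot: [3.113, -0.059, 0.383]
ft_force: [0.2, -0.0, -3.4]
gripper_width: 45.8
```

Run:
```python
from h import *
w=cap('wrist');s=cap('side');st=arm.read_state();print(st['ft_force'],st['gripper_width'],st['wrist_torque'],st['ee_pos'])
o=np.zeros((600,800,3),np.uint8)
o[:320,:400]=cv2.resize(w['frame'][50:370,120:520],(400,320))
o[:400,400:]=cv2.resize(s['frame'][90:180,285:375],(400,400))
cv2.imwrite('pics/e1.png',o[:420,:,::-1])
```

```text
[ 0.42721786  0.23634343 -2.51904818] 46.46968282342723 [ 0.05870134  0.28507193 -0.01200517] [ 586.27365098 -224.98683989   66.21679795]
```

View pics/e1.png

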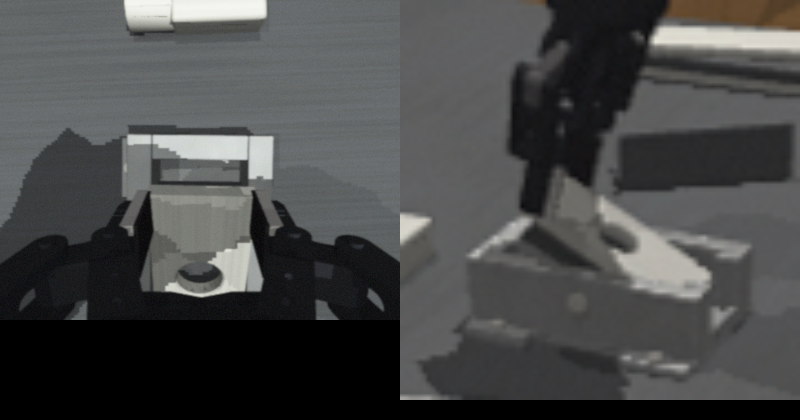

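The side view shows the plate clear of the rocker and held in the fingers. Force is about −3 N, consistent with 0.3 kg. I lift higher.

apply_moves --increments '[{"wx":0,"wy":0,"wz":0,"tx":1,"ty":0,"tz":-4,"jaw":0},{"wx":0,"wy":0,"wz":0,"tx":3,"ty":0,"tz":-12,"jaw":0},{"wx":0,"wy":0,"wz":0,"tx":6,"ty":0,"tz":-24,"jaw":0},{"wx":0,"wy":0,"wz":0,"tx":9.5,"ty":0,"tz":-38,"jaw":0},{"wx":0,"wy":0,"wz":0,"tx":13,"ty":0,"tz":-52,"jaw":0},{"wx":0,"wy":0,"wz":0,"tx":16.5,"ty":0,"tz":-66,"jaw":0},{"wx":0,"wy":0,"wz":0,"tx":19,"ty":0,"tz":-76,"jaw":0},{"wx":0,"wy":0,"wz":0,"tx":20,"ty":0,"tz":-80,"jaw":0}]'

```text
time_s: 10.23
ee_pos: [587.6, -225.5, 151.4]
eef_rot: [3.111, -0.058, 0.388]
ft_force: [-0.2, -0.0, -1.7]
gripper_width: 46.6
```

Run:
```python
from h import *
inc([570,-40,165],22,0)
```

```text
t 10.2333 pos [ 587.6 -225.5  151.4] F [-0.2 -0.  -1.7] w 46.6 j [ 0.37  0.58 -0.01  1.8  -0.15  0.53 -1.12]
 shift [ -20.4 -184.7  -19.4] turn [  3.05 -14.   -24.02]
```

apply_moves --increments '[{"wx":0.2,"wy":-1,"wz":-1.5,"tx":-1,"ty":-10,"tz":-2,"jaw":0},{"wx":0.5,"wy":-2.5,"wz":-4,"tx":-3,"ty":-30,"tz":-4,"jaw":0},{"wx":1,"wy":-4.5,"wz":-8,"tx":-6,"ty":-56,"tz":-6,"jaw":0},{"wx":1.4,"wy":-6.5,"wz":-11,"tx":-9,"ty":-85,"tz":-9,"jaw":0},{"wx":1.8,"wy":-8.5,"wz":-15,"tx":-12,"ty":-114,"tz":-12,"jaw":0},{"wx":2.3,"wy":-11,"wz":-19,"tx":-16,"ty":-143,"tz":-15,"jaw":0},{"wx":2.8,"wy":-13,"wz":-22,"tx":-19,"ty":-168,"tz":-18,"jaw":0},{"wx":3,"wy":-14,"wz":-24,"tx":-20.4,"ty":-184.7,"tz":-19.4,"jaw":0}]'

```text
time_s: 10.9
ee_pos: [568.7, -34.4, 162.3]
eef_rot: [-3.077, -0.611, 0.009]
ft_force: [0.1, -0.0, -3.2]
gripper_width: 46.5
```

Run:
```python
from h import *
inc([550,150,165],46,-6)
```

```text
t 10.9 pos [568.7 -34.4 162.3] F [ 0.1 -0.  -3.2] w 46.5 j [ 0.04  0.57 -0.03  1.74  0.02  0.84 -1.17]
 shift [  53.1 -177.6   -2. ] turn [ -1.58  -5.71 -23.51]
```

apply_moves --increments '[{"wx":0,"wy":-0.3,"wz":-1.5,"tx":3,"ty":-10,"tz":0,"jaw":0},{"wx":-0.2,"wy":-1,"wz":-4,"tx":9,"ty":-30,"tz":0,"jaw":0},{"wx":-0.5,"wy":-2,"wz":-8,"tx":17,"ty":-56,"tz":0,"jaw":0},{"wx":-0.7,"wy":-2.7,"wz":-11,"tx":25,"ty":-84,"tz":0,"jaw":0},{"wx":-1,"wy":-3.6,"wz":-15,"tx":34,"ty":-113,"tz":0,"jaw":0},{"wx":-1.3,"wy":-4.6,"wz":-19,"tx":43,"ty":-142,"tz":-1,"jaw":0},{"wx":-1.5,"wy":-5.3,"wz":-22,"tx":50,"ty":-165,"tz":-2,"jaw":0},{"wx":-1.6,"wy":-5.7,"wz":-23.5,"tx":53,"ty":-177.6,"tz":-2,"jaw":0}]'

```text
time_s: 11.57
ee_pos: [550.7, 149.7, 164.5]
eef_rot: [2.851, 1.208, -0.146]
ft_force: [-0.1, 1.2, -2.8]
gripper_width: 46.3
```

Run:
```python
from h import *
inc([528,344,130],70,-12)
```

```text
t 11.5667 pos [550.7 149.7 164.5] F [-0.1  1.2 -2.8] w 46.3 j [-0.26  0.61 -0.11  1.66  0.13  0.97 -1.2 ]
 shift [ 126.7 -151.4   21.4] turn [ -3.68  -5.99 -23.79]
```

apply_moves --increments '[{"wx":-0.2,"wy":-0.3,"wz":-1.5,"tx":7,"ty":-8,"tz":1,"jaw":0},{"wx":-0.6,"wy":-1,"wz":-4,"tx":20,"ty":-24,"tz":3,"jaw":0},{"wx":-1.2,"wy":-2,"wz":-8,"tx":40,"ty":-48,"tz":6,"jaw":0},{"wx":-1.7,"wy":-2.8,"wz":-11,"tx":60,"ty":-72,"tz":9,"jaw":0},{"wx":-2.3,"wy":-3.8,"wz":-15,"tx":82,"ty":-98,"tz":13,"jaw":0},{"wx":-3,"wy":-4.8,"wz":-19,"tx":104,"ty":-124,"tz":17,"jaw":0},{"wx":-3.5,"wy":-5.6,"wz":-22,"tx":120,"ty":-143,"tz":20,"jaw":0},{"wx":-3.7,"wy":-6,"wz":-23.8,"tx":126.7,"ty":-151.4,"tz":21.4,"jaw":0}]'

```text
time_s: 12.23
ee_pos: [528.5, 343.3, 128.1]
eef_rot: [2.466, 1.726, -0.262]
ft_force: [-1.8, 1.3, -2.7]
gripper_width: 46.3
```

apply_moves --increments '[{"wx":0,"wy":0,"wz":0,"tx":0,"ty":0,"tz":0,"jaw":0},{"wx":0,"wy":0,"wz":0,"tx":0,"ty":0,"tz":0,"jaw":0},{"wx":0,"wy":0,"wz":0,"tx":0,"ty":0,"tz":0,"jaw":0},{"wx":0,"wy":0,"wz":0,"tx":0,"ty":0,"tz":0,"jaw":0},{"wx":0,"wy":0,"wz":0,"tx":0,"ty":0,"tz":0,"jaw":0},{"wx":0,"wy":0,"wz":0,"tx":0,"ty":0,"tz":0,"jaw":0},{"wx":0,"wy":0,"wz":0,"tx":0,"ty":0,"tz":0,"jaw":0},{"wx":0,"wy":0,"wz":0,"tx":0,"ty":0,"tz":0,"jaw":0}]'

```text
time_s: 12.9
ee_pos: [530.6, 338.8, 130.1]
eef_rot: [2.471, 1.715, -0.261]
ft_force: [0.2, 0.8, -2.1]
gripper_width: 46.6
```

Run:
```python
from h import *
inc([528,344,130],70,-12)
w=cap('wrist','w5.png');s=cap('side','s5.png');np.save('s5.npy',s,allow_pickle=True)
o=np.zeros((520,800,3),np.uint8)
o[:320,:400]=cv2.resize(w['frame'][50:370,120:520],(400,320))
o[:500,400:]=cv2.resize(s['frame'][150:400,90:290],(400,500))
cv2.imwrite('pics/f1.png',o[:,:,::-1])
```

```text
t 12.9 pos [530.6 338.8 130.1] F [ 0.2  0.8 -2.1] w 46.6 j [-0.56  0.77 -0.18  1.44  0.25  1.14 -1.19]
 shift [ 3.9 -4.3 -0.7] turn [ 0.04  0.14 -0.47]
```

View pics/f1.png

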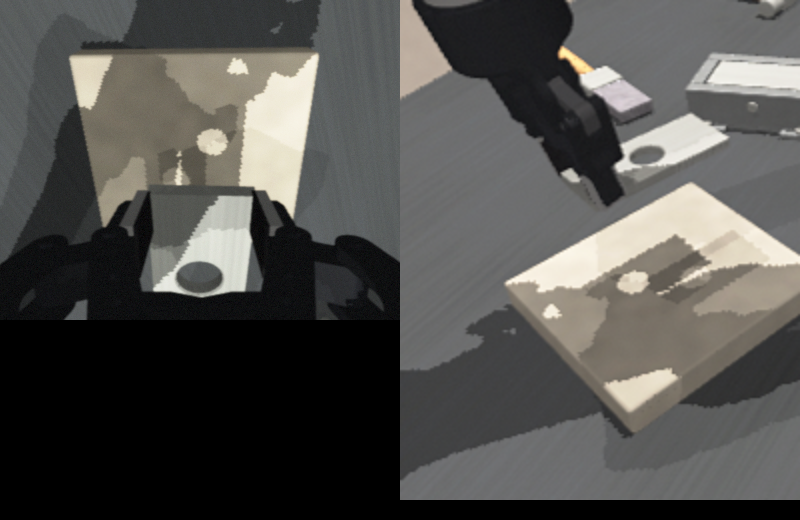

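The wrist view shows the plate held squarely, hole at crop (200,276) nearly unchanged from the grasp, with the slab below. The side view shows the hole at about (212.5,227.5) and the far end's corners at about (239,207.5) and (255,220). I check the plate's pitch against these.

Run:
```python
from h import *
s=cap('side');w=cap('wrist');st=arm.read_state();R=Rn.from_rotvec(st['eef_rot']).as_matrix();p=st['ee_pos'];print(p)
for sg in(40,42,44):
 for e in(6,9,12,15,18):
  # plate axes in tool frame: plate x = tool x turned about tool y by e (deg)
  Q=R@Rn.from_euler('y',e,degrees=True).as_matrix();u,v,n=Q[:,0],-Q[:,1],-Q[:,2]
  M=p-5*R[:,2]
  top=lambda a,b:M+(a-sg)*u+b*v+4*n
  print(sg,e,'pitch',round(np.degrees(np.arcsin(u[2])),1),'S',[proj(s,q).round(0).tolist() for q in(top(0,0),top(-55,-25),top(-55,25))],'W',[proj(w,q).round(0).tolist() for q in(top(0,0),top(55,25),top(55,-25))])
```

```text
[530.38097929 339.22325657 129.89828185]
40 6 pitch -6.1 S [[209.0, 225.0], [230.0, 201.0], [250.0, 213.0]] W [[320.0, 331.0], [264.0, 235.0], [376.0, 235.0]]
40 9 pitch -3.1 S [[210.0, 226.0], [231.0, 203.0], [251.0, 215.0]] W [[320.0, 328.0], [264.0, 236.0], [376.0, 237.0]]
40 12 pitch -0.1 S [[210.0, 227.0], [232.0, 206.0], [251.0, 218.0]] W [[320.0, 325.0], [264.0, 238.0], [376.0, 238.0]]
40 15 pitch 2.9 S [[210.0, 229.0], [232.0, 209.0], [252.0, 221.0]] W [[320.0, 322.0], [263.0, 239.0], [377.0, 239.0]]
40 18 pitch 5.9 S [[211.0, 230.0], [232.0, 211.0], [252.0, 224.0]] W [[320.0, 319.0], [263.0, 241.0], [377.0, 241.0]]
42 6 pitch -6.1 S [[210.0, 224.0], [231.0, 200.0], [251.0, 212.0]] W [[320.0, 334.0], [264.0, 239.0], [376.0, 239.0]]
42 9 pitch -3.1 S [[211.0, 226.0], [232.0, 203.0], [252.0, 215.0]] W [[320.0, 331.0], [264.0, 240.0], [376.0, 240.0]]
42 12 pitch -0.1 S [[211.0, 227.0], [233.0, 206.0], [252.0, 218.0]] W [[320.0, 328.0], [264.0, 242.0], [376.0, 242.0]]
42 15 pitch 2.9 S [[212.0, 228.0], [233.0, 208.0], [253.0, 220.0]] W [[320.0, 325.0], [264.0, 243.0], [376.0, 243.0]]
42 18 pitch 5.9 S [[212.0, 229.0], [234.0, 211.0], [253.0, 223.0]] W [[320.0, 322.0], [264.0, 244.0], [376.0, 244.0]]
44 6 pitch -6.1 S [[211.0, 224.0], [232.0, 200.0], [252.0, 211.0]] W [[320.0, 337.0], [265.0, 243.0], [375.0, 243.0]]
44 9 pitch -3.1 S [[212.0, 225.0], [233.0, 202.0], [253.0, 214.0]] W [[320.0, 334.0], [264.0, 244.0], [375.0, 244.0]]
44 12 pitch -0.1 S [[212.0, 226.0], [234.0, 205.0], [253.0, 217.0]] W [[320.0, 331.0], [264.0, 245.0], [376.0, 245.0]]
44 15 pitch 2.9 S [[213.0, 227.0], [234.0, 208.0], [254.0, 220.0]] W [[320.0, 327.0], [264.0, 246.0], [376.0, 247.0]]
44 18 pitch 5.9 S [[213.0, 229.0], [235.0, 211.0], [254.0, 223.0]] W [[320.0, 324.0], [264.0, 248.0], [376.0, 248.0]]
```

Both views fit a pitch of about +2.5° (far end slightly low) and a grip about 43 mm from the middle. I set the tilt to −14° and lower to 10 mm above contact.

Run:
```python
from h import *
inc([527.8,344.3,34],70,-14)
```

```text
t 13.1 pos [530.4 339.2 129.9] F [ 0.5  0.1 -2.1] w 46.4 j [-0.56  0.77 -0.18  1.44  0.25  1.14 -1.19]
 shift [24.  -4.4 92.9] turn [ 0.03 -1.85 -0.42]
```

apply_moves --increments '[{"wx":0,"wy":-0.5,"wz":0,"tx":1,"ty":0,"tz":4,"jaw":0},{"wx":0,"wy":-1,"wz":0,"tx":4,"ty":-1,"tz":14,"jaw":0},{"wx":0,"wy":-1.5,"wz":-0.2,"tx":8,"ty":-2,"tz":28,"jaw":0},{"wx":0,"wy":-1.9,"wz":-0.4,"tx":12,"ty":-2.5,"tz":45,"jaw":0},{"wx":0,"wy":-1.9,"wz":-0.4,"tx":16,"ty":-3,"tz":62,"jaw":0},{"wx":0,"wy":-1.9,"wz":-0.4,"tx":20,"ty":-4,"tz":78,"jaw":0},{"wx":0,"wy":-1.9,"wz":-0.4,"tx":23,"ty":-4.4,"tz":88,"jaw":0},{"wx":0,"wy":-1.9,"wz":-0.4,"tx":24,"ty":-4.4,"tz":93,"jaw":0}]'

```text
time_s: 13.77
ee_pos: [526.0, 343.7, 30.4]
eef_rot: [2.444, 1.713, -0.309]
ft_force: [-0.1, 0.2, -1.5]
gripper_width: 46.5
```

apply_moves --increments '[{"wx":0,"wy":0,"wz":0,"tx":0,"ty":0,"tz":0,"jaw":0},{"wx":0,"wy":0,"wz":0,"tx":0,"ty":0,"tz":0,"jaw":0},{"wx":0,"wy":0,"wz":0,"tx":0,"ty":0,"tz":0,"jaw":0},{"wx":0,"wy":0,"wz":0,"tx":0,"ty":0,"tz":0,"jaw":0},{"wx":0,"wy":0,"wz":0,"tx":0,"ty":0,"tz":0,"jaw":0},{"wx":0,"wy":0,"wz":0,"tx":0,"ty":0,"tz":0,"jaw":0},{"wx":0,"wy":0,"wz":0,"tx":0,"ty":0,"tz":0,"jaw":0},{"wx":0,"wy":0,"wz":0,"tx":0,"ty":0,"tz":0,"jaw":0}]'

```text
time_s: 14.43
ee_pos: [528.0, 344.3, 34.2]
eef_rot: [2.446, 1.712, -0.3]
ft_force: [0.1, -0.4, -2.3]
gripper_width: 46.2
```

Run:
```python
from h import *
inc([527.8,344.3,27],70,-14)
s=cap('side');t=cap('top');print(arm.read_state()['ee_pos'])
o=np.zeros((520,800,3),np.uint8)
o[:520,:480]=cv2.resize(s['frame'][220:360,140:305],None,fx=480/165,fy=520/140,interpolation=3)[:520,:480]
o[:400,480:]=cv2.resize(t['frame'][110:260,130:250],(320,400))
cv2.imwrite('pics/g1.png',o[:,:,::-1])
```

```text
t 14.4333 pos [528.  344.3  34.2] F [ 0.1 -0.4 -2.3] w 46.2 j [-0.59  0.9  -0.15  1.47  0.29  1.01 -1.23]
 shift [ 1.7 -0.2  7. ] turn [ 0.04  0.03 -0.04]
[527.87170473 344.34760094  34.02608397]
```

View pics/g1.png

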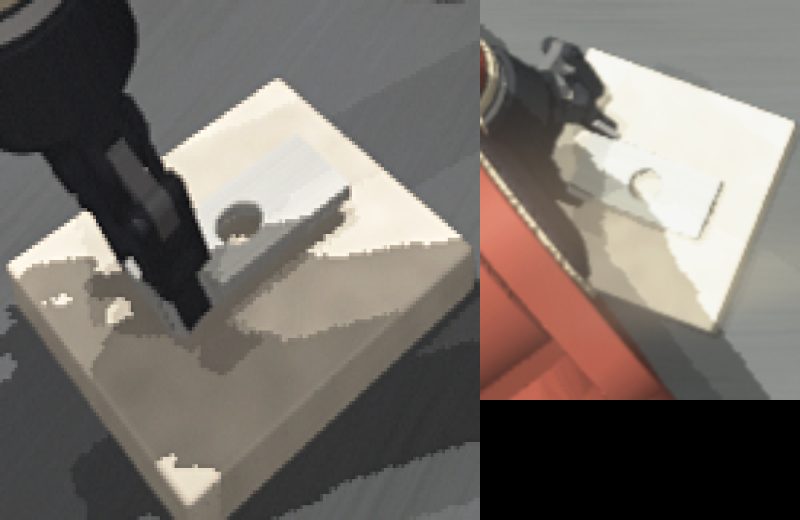

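The side view shows the plate just above the slab, hole near crop (240,222), and roughly central in the top view. The near fingertip is at crop (190,330) and may stick out a few mm below the plate. I lower in small steps, watching the force.

apply_moves --increments '[{"wx":0,"wy":0,"wz":0,"tx":0.3,"ty":0,"tz":1,"jaw":0},{"wx":0,"wy":0,"wz":0,"tx":0.5,"ty":0,"tz":2,"jaw":0},{"wx":0,"wy":0,"wz":0,"tx":0.8,"ty":0,"tz":3,"jaw":0},{"wx":0,"wy":0,"wz":0,"tx":1,"ty":0,"tz":4,"jaw":0},{"wx":0,"wy":0,"wz":0,"tx":1.2,"ty":0,"tz":5,"jaw":0},{"wx":0,"wy":0,"wz":0,"tx":1.2,"ty":0,"tz":5,"jaw":0},{"wx":0,"wy":0,"wz":0,"tx":1.2,"ty":0,"tz":5,"jaw":0},{"wx":0,"wy":0,"wz":0,"tx":1.2,"ty":0,"tz":5,"jaw":0}]'

```text
time_s: 15.2
ee_pos: [527.9, 344.3, 28.8]
eef_rot: [2.446, 1.712, -0.301]
ft_force: [-1.0, 0.0, -2.0]
gripper_width: 46.4
```

apply_moves --increments '[{"wx":0,"wy":0,"wz":0,"tx":0.1,"ty":0,"tz":0.5,"jaw":0},{"wx":0,"wy":0,"wz":0,"tx":0.2,"ty":0,"tz":1,"jaw":0},{"wx":0,"wy":0,"wz":0,"tx":0.4,"ty":0,"tz":1.5,"jaw":0},{"wx":0,"wy":0,"wz":0,"tx":0.5,"ty":0,"tz":2,"jaw":0},{"wx":0,"wy":0,"wz":0,"tx":0.5,"ty":0,"tz":2,"jaw":0},{"wx":0,"wy":0,"wz":0,"tx":0.5,"ty":0,"tz":2,"jaw":0},{"wx":0,"wy":0,"wz":0,"tx":0.5,"ty":0,"tz":2,"jaw":0},{"wx":0,"wy":0,"wz":0,"tx":0.5,"ty":0,"tz":2,"jaw":0}]'

```text
time_s: 15.87
ee_pos: [527.9, 344.3, 26.7]
eef_rot: [2.446, 1.712, -0.301]
ft_force: [-0.6, 0.9, -2.1]
gripper_width: 46.1
```

Run:
```python
from h import *
inc([527.8,344.3,27],70,-14);print(arm.read_state()['wrist_torque'])
```

```text
t 15.8667 pos [527.9 344.3  26.7] F [-0.6  0.9 -2.1] w 46.1 j [-0.59  0.91 -0.15  1.47  0.29  1.   -1.23]
 shift [-0.1 -0.1 -0.3] turn [ 0.03  0.05 -0.03]
[ 0.44377528 -0.12484171 -0.02765896]
```

No contact yet. Down another 1.5 mm, then 1 mm.

apply_moves --increments '[{"wx":0,"wy":0,"wz":0,"tx":0.1,"ty":0,"tz":0.5,"jaw":0},{"wx":0,"wy":0,"wz":0,"tx":0.2,"ty":0,"tz":1,"jaw":0},{"wx":0,"wy":0,"wz":0,"tx":0.4,"ty":0,"tz":1.5,"jaw":0},{"wx":0,"wy":0,"wz":0,"tx":0.4,"ty":0,"tz":1.5,"jaw":0},{"wx":0,"wy":0,"wz":0,"tx":0.4,"ty":0,"tz":1.5,"jaw":0},{"wx":0,"wy":0,"wz":0,"tx":0.4,"ty":0,"tz":1.5,"jaw":0},{"wx":0,"wy":0,"wz":0,"tx":0.4,"ty":0,"tz":1.5,"jaw":0},{"wx":0,"wy":0,"wz":0,"tx":0.4,"ty":0,"tz":1.5,"jaw":0}]'

```text
time_s: 16.53
ee_pos: [527.9, 344.2, 25.6]
eef_rot: [2.446, 1.712, -0.301]
ft_force: [-1.6, -1.0, 2.2]
gripper_width: 46.0
```

apply_moves --increments '[{"wx":0,"wy":0,"wz":0,"tx":0.1,"ty":0,"tz":0.5,"jaw":0},{"wx":0,"wy":0,"wz":0,"tx":0.2,"ty":0,"tz":1,"jaw":0},{"wx":0,"wy":0,"wz":0,"tx":0.2,"ty":0,"tz":1,"jaw":0},{"wx":0,"wy":0,"wz":0,"tx":0.2,"ty":0,"tz":1,"jaw":0},{"wx":0,"wy":0,"wz":0,"tx":0.2,"ty":0,"tz":1,"jaw":0},{"wx":0,"wy":0,"wz":0,"tx":0.2,"ty":0,"tz":1,"jaw":0},{"wx":0,"wy":0,"wz":0,"tx":0.2,"ty":0,"tz":1,"jaw":0},{"wx":0,"wy":0,"wz":0,"tx":0.2,"ty":0,"tz":1,"jaw":0}]'

```text
time_s: 17.2
ee_pos: [527.9, 344.2, 25.5]
eef_rot: [2.446, 1.712, -0.301]
ft_force: [-1.0, -1.0, 6.7]
gripper_width: 46.1
```

Run:
```python
from h import *
inc([527.8,344.3,27],70,-14);print(arm.read_state()['wrist_torque'])
```

```text
t 17.2 pos [527.9 344.2  25.5] F [-1.  -1.   6.7] w 46.1 j [-0.59  0.92 -0.15  1.47  0.29  1.   -1.23]
 shift [-0.3 -0.1 -1.5] turn [ 0.04  0.06 -0.04]
[-0.18204505  0.50958805 -0.11579421]
```

Contact: the vertical force went from −2.1 to +6.7 N. I look once to see what is touching before releasing.

Run:
```python
from h import *
s=cap('side')
cv2.imwrite('pics/h1.png',cv2.resize(s['frame'][240:330,170:280],(733,600),interpolation=3)[:,:,::-1])
```

```text
(no output)
```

View pics/h1.png

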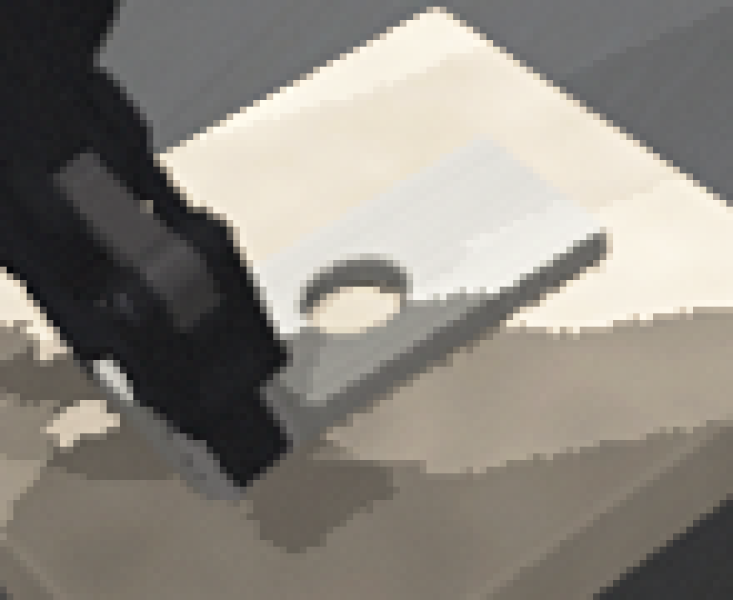

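The view shows the plate lying on the slab with its underside edge even along its length. The near fingertip at crop (240,490) is flush with the underside line. I press 1.5 mm more so any residual pitch closes, then release gently.

apply_moves --increments '[{"wx":0,"wy":0,"wz":0,"tx":0.1,"ty":0,"tz":0.5,"jaw":0},{"wx":0,"wy":0,"wz":0,"tx":0.2,"ty":0,"tz":1,"jaw":0},{"wx":0,"wy":0,"wz":0,"tx":0.4,"ty":0,"tz":1.5,"jaw":0},{"wx":0,"wy":0,"wz":0,"tx":0.4,"ty":0,"tz":1.5,"jaw":0},{"wx":0,"wy":0,"wz":0,"tx":0.4,"ty":0,"tz":1.5,"jaw":0},{"wx":0,"wy":0,"wz":0,"tx":0.4,"ty":0,"tz":1.5,"jaw":0},{"wx":0,"wy":0,"wz":0,"tx":0.4,"ty":0,"tz":1.5,"jaw":0},{"wx":0,"wy":0,"wz":0,"tx":0.4,"ty":0,"tz":1.5,"jaw":0}]' --force 30

```text
time_s: 17.92
ee_pos: [527.9, 344.2, 25.3]
eef_rot: [2.446, 1.711, -0.301]
ft_force: [-2.4, -1.9, 13.2]
gripper_width: 46.4
```

apply_moves --increments '[{"wx":0,"wy":0,"wz":0,"tx":-0.2,"ty":0,"tz":-1,"jaw":50},{"wx":0,"wy":0,"wz":0,"tx":-0.4,"ty":0,"tz":-1.5,"jaw":54},{"wx":0,"wy":0,"wz":0,"tx":-0.4,"ty":0,"tz":-1.5,"jaw":58},{"wx":0,"wy":0,"wz":0,"tx":-0.4,"ty":0,"tz":-1.5,"jaw":62},{"wx":0,"wy":0,"wz":0,"tx":-0.4,"ty":0,"tz":-1.5,"jaw":66},{"wx":0,"wy":0,"wz":0,"tx":-0.4,"ty":0,"tz":-1.5,"jaw":70},{"wx":0,"wy":0,"wz":0,"tx":-0.4,"ty":0,"tz":-1.5,"jaw":75},{"wx":0,"wy":0,"wz":0,"tx":-0.4,"ty":0,"tz":-1.5,"jaw":80}]'

```text
time_s: 18.58
ee_pos: [527.8, 344.2, 23.8]
eef_rot: [2.446, 1.712, -0.301]
ft_force: [0.7, 0.3, 0.1]
gripper_width: 68.1
```

apply_moves --increments '[{"wx":0,"wy":0,"wz":0,"tx":0,"ty":0,"tz":-3,"jaw":85},{"wx":0,"wy":0,"wz":0,"tx":0,"ty":0,"tz":-10,"jaw":85},{"wx":0,"wy":0,"wz":0,"tx":0,"ty":0,"tz":-22,"jaw":85},{"wx":0,"wy":0,"wz":0,"tx":0,"ty":0,"tz":-38,"jaw":85},{"wx":0,"wy":0,"wz":0,"tx":0,"ty":0,"tz":-56,"jaw":85},{"wx":0,"wy":0,"wz":0,"tx":0,"ty":0,"tz":-74,"jaw":85},{"wx":0,"wy":0,"wz":0,"tx":0,"ty":0,"tz":-88,"jaw":85},{"wx":0,"wy":0,"wz":0,"tx":0,"ty":0,"tz":-95,"jaw":85}]'

```text
time_s: 19.25
ee_pos: [536.9, 367.9, 119.9]
eef_rot: [2.447, 1.713, -0.292]
ft_force: [-0.6, 0.7, 0.1]
gripper_width: 72.6
```

Run:
```python
from h import *
s=cap('side');s=cap('side');t=cap('top');inc([530,200,200],70,0)
o=np.zeros((520,800,3),np.uint8)
o[:450,:480]=cv2.resize(s['frame'][220:370,140:300],(480,450),interpolation=3)
o[:400,480:]=cv2.resize(t['frame'][110:260,130:250],(320,400))
cv2.imwrite('pics/i1.png',o[:,:,::-1])
```

```text
t 19.4 pos [535.9 366.3 117.1] F [ 0.  -0.5 -0.6] w 72.0 j [-0.61  0.83 -0.17  1.35  0.26  1.19 -1.2 ]
 shift [-173.6   51.5  -42.1] turn [ 0.08 13.97 -0.02]
```

View pics/i1.png

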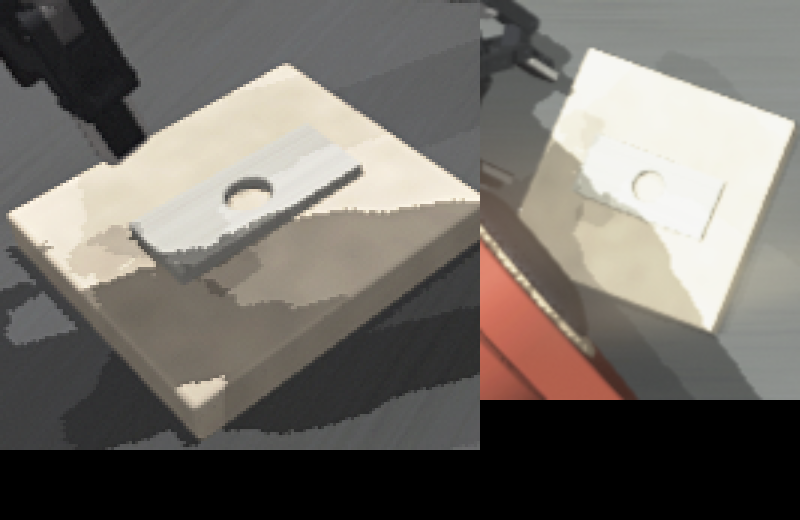

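The plate lies flat on the slab, aligned with its edges and clear of the gripper. Hole at side-crop (248,193), i.e. px (222.7,284.3); top-crop (649,185), i.e. px (193.4,179.4). I check the numbers and that the solid plate hasn't moved, then hand in.

Run:
```python
from h import *
s=cap('side');t=cap('top')
print('hole side',ray(s,(222.7,284.3),33),'top',ray(t,(193.4,179.4),33))
a=cv2.imread('pics/side0.png')[170:222,225:315].astype(int);b=s['frame'][170:222,225:315,::-1].astype(int)
print('solid nest side diff',np.abs(a-b).mean())
g=t['frame'][105:190,300:355].min(2);m=(g>200).astype(np.uint8)
cs,_=cv2.findContours(m,0,1);k=max(cs,key=cv2.contourArea).reshape(-1,2)+[300,105]
print('solid',cv2.minAreaRect(np.array([ray(t,p,45)[:2] for p in k],np.float32)))
st=arm.read_state();print(st['time_s'],st['ft_force'],st['joint_vel'].round(3))
```

```text
hole side [512.46648446 304.49580108  33.        ] top [512.34111857 301.10037321  33.        ]
solid nest side diff 13.828703703703704
solid ((584.5670776367188, 22.118480682373047), (148.58261108398438, 85.88069152832031), 13.601950645446777)
19.5 [ 0.79964425 -0.08539801 -0.11751031] [ 0.001  0.009  0.002  0.007  0.001  0.001 -0.002]
```

The plate centre is within about 3 mm of the slab's centre in both views. The threshold on the solid nest caught the now brighter rim, so I view that crop.

Run:
```python
from h import *
s=cap('side');t=cap('top')
A=np.vstack([cv2.resize(cv2.imread('pics/side0.png')[165:225,225:315],(360,240)),cv2.resize(s['frame'][165:225,225:315,::-1],(360,240))])
B=np.vstack([cv2.resize(cv2.imread('pics/top0.png')[100:195,290:365],(240,240)),cv2.resize(t['frame'][100:195,290:365,::-1],(240,240))])
cv2.imwrite('pics/j1.png',np.hstack([A,B]))
```

```text
(no output)
```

The picture limit is reached, so I check numerically with a higher threshold, then hand in if it agrees.

Run:
```python
from h import *
t=cap('top');s=cap('side')
for lo in(215,225,232,238):
    m=(t['frame'][105:190,300:355].min(2)>lo).astype(np.uint8)
    cs,_=cv2.findContours(m,0,1);k=max(cs,key=cv2.contourArea).reshape(-1,2)+[300,105]
    print(lo,cv2.minAreaRect(np.array([ray(t,p,45)[:2] for p in k],np.float32)))
# lighting-independent: edge correlation of the region before/after
for n,c,(y0,y1,x0,x1) in(('top0',t,(105,190,297,357)),('side0',s,(172,220,228,312))):
    e=lambda im:cv2.Canny(cv2.cvtColor(im,cv2.COLOR_BGR2GRAY)[y0:y1,x0:x1],40,120)
    a,b=e(cv2.imread(f'pics/{n}.png')),e(c['frame'][:,:,::-1].copy())
    d=cv2.distanceTransform(255-b,cv2.DIST_L2,3);print(n,'old edges within 1px of new:',(d[a>0]<1.5).mean().round(2))
```

```text
215 ((587.3345947265625, 22.340402603149414), (109.12501525878906, 49.34380340576172), 13.721434593200684)
225 ((587.3037719726562, 22.52739906311035), (108.85492706298828, 48.70306396484375), 13.725873947143555)
232 ((587.3958740234375, 22.46500587463379), (108.70555877685547, 48.53816223144531), 13.725873947143555)
238 ((587.3524780273438, 22.46709442138672), (108.8055419921875, 48.12947463989258), 14.064087867736816)
top0 old edges within 1px of new: 1.0
side0 old edges within 1px of new: 0.98
```

The solid plate hasn't moved: (587.3, 22.5), 109×49 mm at 13.7°, the same as at the start. Handing in.

```bash
python3 -c "
from h import *
print(arm.hand_in())"
```

```text
the job is handed in; nothing more can be done
None
```

The drilled plate now lies flat in the middle of the concrete slab, and I handed the job in at about 20 s of the 48 s allowed.

I pushed the notch end down with shut fingers until it stopped moving at 22 N. Then I gripped the raised end by its long sides, carried the plate over and lowered it until it touched. I pressed lightly, eased the grip, opened the jaws and backed off.

**Last checks:**
- **Position:** the hole's centre is within about 3 mm of the slab's centre in both the top and side views. The two views disagree by about 3 mm in y.
- **Flatness:** the side view shows the plate flat, and the gripper was clear with no force on it.
- **Solid plate:** it sits where it started, at the same position, size and angle. The first comparison failed because brighter light made the threshold pick up the nest's rim; a higher threshold and an edge comparison both matched the start.

**Other disagreements:**
- **Grip width:** the gripper reported about 46 mm on the 50 mm plate. I didn't find out why, but the plate held firmly.
- **Tool tilt:** I gripped at 14° instead of the planned 26° because joint 6 came close to its limit.
- **Pictures:** my last comparison picture was refused at the 12-picture limit, so the final check on the solid plate was by numbers only.

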